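# Find the power board and seat it under the lip of the sloped fixture

## Task

The power board, the green one with the tall finned heatsink, is in one of the three lidded blue tubs: lift off lids one by one until you find it, setting each lid you lift down flat, handle up, on the bench or back on its tub. Lay the board flat on the sloped bed of the fixture and slide it sideways, either end first, under the overhanging yellow lip until it is fully home against the end stop, then let go. Leave the parts in the other tubs, the reel and the screwdriver where they are.

Things in the scene. Friction and masses are not known exactly. Their poses are not given: they have to be found in the camera images.
- tub_a: Blue open-topped plastic tub fixed to the bench, 110 x 130 x 58 mm high outside, walls and floor 4 mm (inside 102 x 122 mm), one of three alike in a row; holds one part. Origin at the centre of its underside, z up, y along its 130 mm side.
- lid_a: Loose blue lid (120 g) of tub_a, on its rim at the start: plate 118 x 138 x 6 mm, under it a loose locating plug 94 x 114 x 6 mm (4 mm play), on top an upright white fin handle, 12 mm thick in x, 70 mm long in y, 6 to 40 mm above the origin. Origin: centre of the plate's underside (58 mm above the bench on the tub, 6 mm when set down on its plug). y along the 138 mm side.
- tub_b: Blue open-topped plastic tub fixed to the bench, 110 x 130 x 58 mm high outside, walls and floor 4 mm (inside 102 x 122 mm), one of three alike in a row; holds one part. Origin at the centre of its underside, z up, y along its 130 mm side.
- lid_b: Loose blue lid (120 g) of tub_b, on its rim at the start: plate 118 x 138 x 6 mm, under it a loose locating plug 94 x 114 x 6 mm (4 mm play), on top an upright white fin handle, 12 mm thick in x, 70 mm long in y, 6 to 40 mm above the origin. Origin: centre of the plate's underside (58 mm above the bench on the tub, 6 mm when set down on its plug). y along the 138 mm side.
- tub_c: Blue open-topped plastic tub fixed to the bench, 110 x 130 x 58 mm high outside, walls and floor 4 mm (inside 102 x 122 mm), one of three alike in a row; holds one part. Origin at the centre of its underside, z up, y along its 130 mm side.
- lid_c: Loose blue lid (120 g) of tub_c, on its rim at the start: plate 118 x 138 x 6 mm, under it a loose locating plug 94 x 114 x 6 mm (4 mm play), on top an upright white fin handle, 12 mm thick in x, 70 mm long in y, 6 to 40 mm above the origin. Origin: centre of the plate's underside (58 mm above the bench on the tub, 6 mm when set down on its plug). y along the 138 mm side.
- board: Green board 64 mm (x) by 100 mm (y), 6 mm thick; at its centre a finned aluminium heatsink, 24 mm (x) by 44 mm (y), 6 to 46 mm above the underside, solid flat sides: grip across the 24 mm. 0.3 kg. Its other parts are flat. Lies flat in one tub (underside 4 mm above the bench), y within 8 degrees of the tub's y. Same both ways round. Origin: centre of underside, z up through the heatsink.
- fixture: Holding fixture fixed to the bench: 130 x 200 mm aluminium base plate carrying the sloped white bed on four posts. Origin at the centre of the underside, z up, x level, pointing back roughly towards the robot, below the bed's uphill direction.
- bed: White bed, 100 (x) by 190 mm (y), sloping down away from the robot at 28 degrees; fixed. Origin on its surface, 66 mm above the bench; x uphill, y level along the slope, z square to the surface. A steel ledge 8 mm high, 10 mm thick runs along the lower edge, inner face at x = -32 mm. Yellow retaining block at the -y end (see lip). Free bed surface from y = -38 to +100 mm.
- lip (a point): Middle of the lower front edge of the yellow overhanging lip, at bed x = 2, y = -38, z = 9 mm; axes as the bed. The lip spans 88 mm in x, is 10 mm thick (9 to 19 mm above the bed) and covers a pocket 22 mm deep towards -y, ending at a solid stop; the pocket is bounded by the ledge (bed x = -32 mm) and an upper cheek (bed x = +36 mm).
- seat (a point): Point on the bed's surface (bed x = 0, y = -10, z = 0 mm; axes as the bed) where the board's origin lies when the board is fully home: flat on the bed, long side against the ledge, one 64 mm wide end against the stop with 22 mm of the board under the lip, board's y along the bed's y.
- transformer: Black transformer with a copper band, 56 x 60 x 40 mm, loose in one of the tubs; not wanted. Origin at the centre of its underside.
- choke: Copper ring choke, 72 mm across, 26 mm high, loose in one of the tubs; not wanted. Origin at the centre of its underside.
- reel: Small steel reel with black flanges, 64 mm across, 40 mm high, standing on the bench beyond the fixture, between it and the tubs; bystander. Origin at the centre of its underside.
- screwdriver: Screwdriver 170 mm long lying on the bench beyond the fixture; bystander. Origin under its middle, x towards its tip.
Mind the look-alikes: they are no part of the job. What is shaped like the lid_a but brown is not meant. What is shaped like the lid_c but turquoise is not meant.

How it is judged:
By the outcome, as a careful person would: the job done as asked, in the order asked, and still so for the second after the job is handed in, with the robot touching nothing.
It also fails if it takes over 72 s, if anything falls off the work surface, if the arm or the gripper's body presses on something with over 40 N, if the wrist force passes 120 N, or if a joint passes its speed limit or range.

## Robot

A 6-joint arm with a two-finger parallel gripper is mounted at the origin on the work surface. World frame = base frame: x ahead of the robot, y to its left, z up, the work surface at z = 0. Lengths are in m, angles in rad, forces in N, time in s.
With the tool pointing down it reaches from about 0.325 to 0.775 m from the base axis. Payload 9.3 kg.
Tool frame: the origin (TCP) lies at the very end of the fingers, on their centre line; the grasp point (between the pads) lies 19 mm behind it; z points along the fingers, y is the line along which they close (so a half turn about z gives the same grasp; the last joint's range is limited). The gripper opens to 85 mm and grips with 20 to 120 N. Pads are 22 mm wide; open, the fingers measure 114 mm over their backs; the gripper's body (76 mm by 85 mm) begins 54 mm behind the grasp point. The pads swing forward as they close: fully open they stand 13 mm farther back than shut.
Start: joints at [1.186, 0.259, 0.021, 1.334, 0, 1.418], TCP at [0.126, 0.535, 0.209] pointing down, gripper open.
Joint ranges: [-3.04, 3.04], [-0.91, 1.82], [-1.04, 1.36], [-1.92, 1.95], [-1.52, 1.45], [-3.14, 3.14]. Speed limits (rad/s): [2.22, 2.22, 2.79, 3.14, 3.14, 3.14].

## Interface

Orientations are given as a rotation vector (axis times angle).
In Python, from bench import robot gives the robot as it stands.
- The arm moves only by the shell command python3 -m jog 'ROWS' [FORCE]. ROWS is JSON, one flat list of numbers, 7 for each row, row after row: the shift along the world's x, y, z in mm, then the turn, a rotation vector about the world's x, y, z in rad, then the closure in counts, from 0 (fully open) to 255 (shut). In form: [dx, dy, dz, ax, ay, az, grip, dx, dy, dz, ax, ay, az, grip, ...]. A call has exactly 10 rows; each row shifts and turns the commanded pose from where the row before left it; what a row does not reach is not made up. A row lasts 1/12 s, in which the tool goes at most 41.7 mm and 7.16 degrees, less where a joint would pass 70% of its speed; a pose out of reach is approached as far as the arm can. A call is refused whole if a number of a shift passes 41.7 or a number of a turn 0.125, either way. A call with a gripper value outside its range is refused whole. The fingers move at their own pace and stop on an object; FORCE is the grip in N (left out, the last holds). Time passes only in rows, so rows that do not move let the fingers close, or fill a call up. It gives the time, the measured TCP pose, the force, the opening and the grip force at its end, in the units of the state.
- robot.get_state(): the state, without advancing time (a new reading comes with each control period).
- robot.read_camera(name): name is "scene" or "top"; returns a dict with "image" (480x640x3 uint8, red, green, blue), "z_map" (480x640 float32, m along the optical axis (not along the pixel's ray), 0 where there is no reading), "vertical_fov" (degrees; the focal length in pixels is half the picture's height over the tangent of half this angle, whatever the lens; pixels are square), "cx", "cy" (the principal point, pixels), "R" (3x3) and "t" (3): a world point X has camera coordinates R X + t. Camera axes: x right, y down, z forward; pixel columns grow to the right and rows downward; lengths in m; the calibration is good to about 2 mm. A picture is of the moment at which its call begins.
- robot.sign_off(): hands the job in; it is judged then, once.
Trained networks look in a picture, given as the dict that the camera call returned (one of the last four; its "shot" number tells which), for a name from the list of things; names that differ only in an ending like _2 or _b are one class to them, and where a whole thing is asked for, a point or a joint stands for the part that bears it (a point fixed in the world has none). Each returns a list of dicts, best first, with "confidence" (0 to 1); they miss things now and then, are a little off and sometimes report something else, mostly with a low value. They report only what shows in the picture. A call takes as long as a camera call. They do not tell look-alikes from the thing itself.
- robot.find_in(picture, thing): "position" ([column, row] in pixels, amid what is visible of it).
- robot.silhouettes(picture, thing): "region" (480x640 bool, what is visible of it) and "position" ([column, row] in pixels, amid what is visible of it).
The state is a dict: "clock": time; "q": joint angles; "dq": joint speeds; "effort": joint torques, N m; "tool_pos": TCP position; "tcp_rot": TCP orientation; "force": force on the tool from outside, world axes, zero at the start; "torque": the same for the moment, N m; "width": opening from 0.0 (shut) to 1.0 (fully open); "grasp_force": force on a finger pad.
Only numpy, scipy, OpenCV 4.12 (cv2) and the standard library are available. Lean on these libraries where they do the work, as an engineer would, in place of code of your own. Each camera call takes 0.05 s, during which the arm holds its last target. There are 200 camera calls.

## Working session

There is one attempt and no reset: what is moved stays moved. The work goes in short steps, Python scripts to look and compute and a shell command to move; the robot and the scene stay as the last step left them, time stands still between calls to the robot, and variables do not carry over. Pictures are saved under pics/ and viewed, at most 10 in all, crops included, and the job is handed in when it is done.

```bash
mkdir -p pics; cat > h.py <<'E'
import numpy as np, cv2
from bench import robot
def cam(n):
    p=robot.read_camera(n); return p
def f(p): return 240/np.tan(np.radians(p["vertical_fov"])/2)
def cloud(p):
    z=p["z_map"]; v,u=np.mgrid[0:480,0:640]; F=f(p)
    c=np.stack([(u-p["cx"])/F*z,(v-p["cy"])/F*z,z],-1)
    X=(c-np.array(p["t"]))@np.array(p["R"]); X[z<=0]=np.nan; return X
def proj(p,X):
    c=np.array(p["R"])@np.array(X)+p["t"]; return f(p)*c[:2]/c[2]+[p["cx"],p["cy"]]
def save(p,n): cv2.imwrite("pics/"+n,p["image"][:,:,::-1])
E
python3 - <<'E'
from h import *
for n in ("top","scene"):
    p=cam(n); save(p,n+"0.png"); X=cloud(p)
    for t in ("tub_a","lid_a","fixture","bed","lip","reel","screwdriver","board"):
        for d in robot.silhouettes(p,t)[:5]:
            m=d["region"]; print(n,t,round(d["confidence"],2),np.round(d["position"]),m.sum(),np.round(np.nanmedian(X[m],0),3), np.round(np.nanpercentile(X[m][:,2],98),3))
print(robot.get_state())
E
```

```text
top tub_a 0.9 [186. 236.] 352 [0.581 0.278 0.022] 0.042
top lid_a 0.84 [364. 362.] 4196 [ 0.331 -0.082  0.013] 0.047
top lid_a 0.78 [151. 232.] 4307 [0.585 0.338 0.064] 0.099
top lid_a 0.78 [250. 333.] 4027 [0.389 0.144 0.013] 0.047
top lid_a 0.71 [323. 241.] 4425 [ 0.571 -0.001  0.065] 0.099
top lid_a 0.57 [227. 232.] 4257 [0.582 0.181 0.065] 0.099
top fixture 0.86 [478. 300.] 6968 [ 0.452 -0.303  0.065] 0.102
top bed 0.65 [487. 302.] 5045 [ 0.449 -0.312  0.075] 0.103
top lip 0.75 [485. 308.] 5159 [ 0.449 -0.312  0.075] 0.102
top reel 0.82 [401. 141.] 887 [ 0.775 -0.165  0.04 ] 0.044
top screwdriver 0.81 [510. 188.] 680 [ 0.678 -0.388  0.022] 0.028
top screwdriver 0.59 [405. 143.] 894 [ 0.775 -0.164  0.04 ] 0.044
scene tub_a 0.89 [392. 305.] 822 [0.64  0.182 0.026] 0.052
scene tub_a 0.88 [310. 281.] 915 [0.631 0.003 0.027] 0.059
scene tub_a 0.64 [464. 324.] 1012 [0.646 0.337 0.028] 0.056
scene lid_a 0.9 [472. 295.] 3361 [0.597 0.34  0.064] 0.098
scene lid_a 0.83 [393. 222.] 2166 [0.397 0.147 0.013] 0.046
scene lid_a 0.71 [315. 255.] 2798 [0.583 0.002 0.064] 0.098
scene lid_a 0.66 [3
[... 392 characters left out ...]
 0.688 -0.391  0.021] 0.029
{'clock': 0.9, 'q': array([1.18639697e+00, 2.58630149e-01, 2.14963589e-02, 1.33367982e+00,
       1.31838250e-05, 1.41820803e+00]), 'dq': array([-5.15160420e-04,  7.23863758e-04,  1.69168200e-03, -2.16588495e-03,
        3.03124807e-04,  6.29350135e-05]), 'effort': array([-1.38547501e-03, -5.55372083e+01,  3.44732273e+01,  1.39900523e-03,
       -1.33531016e-04, -2.47584353e-08]), 'tool_pos': array([0.12635395, 0.53529606, 0.2090609 ]), 'tcp_rot': array([-3.63311209e-01, -3.12049687e+00,  2.06803288e-05]), 'force': array([-0.40971799,  0.0931998 , -0.41369887]), 'torque': array([0.00863759, 0.03613867, 0.03941863]), 'grasp_force': 0.0, 'width': 1.0020086855094044}
```

View pics/top0.png

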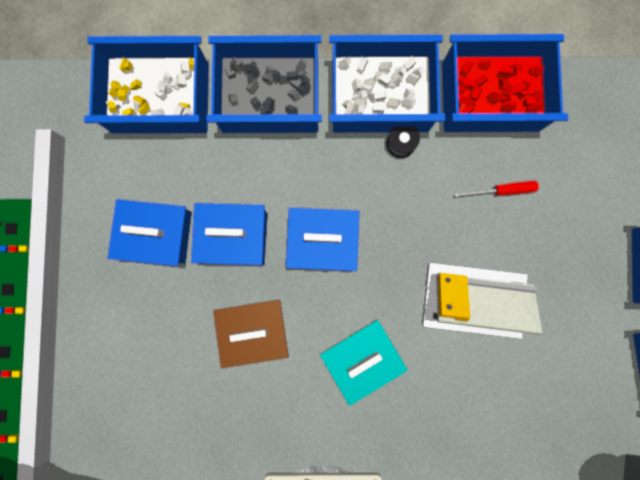

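```bash
cat > m.py <<'E'
from h import *
# combined measurement: handles of lids (z .085-.103), bed frame
def handles(X, zc=0.092):
    for nm,c in (("a",(.585,.338)),("b",(.582,.181)),("c",(.571,0))):
        m=(abs(X[...,2]-.098)<.006)&(np.hypot(X[...,0]-c[0],X[...,1]-c[1])<.07)
        pts=X[m][:,:2]; r=cv2.minAreaRect(pts.astype(np.float32)*1000)
        e=np.linalg.eigh(np.cov(pts.T)); v=e[1][:,1]; v=v*np.sign(v[1])
        print(nm,len(pts),np.round(r[0]),np.round(r[1]),"yaw from +y deg",round(np.degrees(np.arctan2(-v[0],v[1])),1))
E
python3 - <<'E'
from m import *
for n in ("top","scene"):
    p=cam(n); X=cloud(p); print(n); handles(X)
    img=p["image"].astype(int); hsv=cv2.cvtColor(p["image"],cv2.COLOR_RGB2HSV)
    roi=(abs(X[...,0]-.46)<.15)&(abs(X[...,1]+.31)<.15)
    yel=roi&(hsv[...,0]>18)&(hsv[...,0]<36)&(hsv[...,1]>110)
    wh=roi&(hsv[...,1]<60)&(X[...,2]>.03)
    print("yellow",yel.sum(),np.round(np.nanmean(X[yel],0),3))
    P=X[wh]; P=P[~np.isnan(P).any(1)]
    best=None;rng=np.random.default_rng(0)
    for _ in range(500):
        a,b,c=P[rng.choice(len(P),3,False)]; nn=np.cross(b-a,c-a)
        if np.linalg.norm(nn)<1e-5: continue
        nn/=np.linalg.norm(nn); nn*=np.sign(nn[2])
        if abs(np.degrees(np.arccos(nn[2]))-28)>5: continue
        I=abs((P-a)@nn)<.003
        if best is None or I.sum()>best.sum(): best=I
    Q=P[best]; c=Q.mean(0); nn=np.linalg.svd(Q-c,full_matrices=False)[2][2]; nn*=np.sign(nn[2])
    print("plane n",nn,"tilt",np.degrees(np.arccos(nn[2])),"c",c,len(Q))
    h=-nn[:2]/np.hypot(*nn[:2]); print("uphill az",np.degrees(np.arctan2(h[1],h[0])))
    r=28*np.pi/180; x=np.array([h[0]*np.cos(r),h[1]*np.cos(r),np.sin(r)]); z=np.array([-h[0]*np.sin(r),-h[1]*np.sin(r),np.cos(r)]); y=np.cross(z,x)
    A=(Q-c)@np.stack([x,y,z],1)
    print("ext x",np.percentile(A[:,0],[1,99]),"y",np.percentile(A[:,1],[1,99]))
    Y=(X[yel]-c)@np.stack([x,y,z],1); Y=Y[~np.isnan(Y).any(1)]; top=Y[Y[:,2]>.014]
    print("yellow top",len(top),np.percentile(top,[2,50,98],axis=0).round(4).tolist())
    print("x",x,"y",y)
E
```

```text
top
a 247 [588. 340.] [69. 12.] yaw from +y deg -6.1
b 246 [585. 182.] [70. 12.] yaw from +y deg -1.9
c 248 [574.  -1.] [67. 12.] yaw from +y deg -2.7
yellow 1328 [ 0.464 -0.245  0.085]
plane n [ 0.46384268 -0.05630827  0.88412632] tilt 27.855802983714714 c [ 0.44042731 -0.33900045  0.07130137] 2965
uphill az 173.07843586079377
ext x [-0.05860668  0.04068901] y [-0.11567881  0.06852231]
yellow top 1211 [[-0.0498, -0.1203, 0.0156], [-0.0047, -0.0946, 0.019], [0.0359, -0.0694, 0.0219]]
x [-0.87651272  0.10640443  0.46947156] y [-0.12051047 -0.99271206  0.        ]
scene
a 210 [591. 341.] [70. 16.] yaw from +y deg -5.9
b 199 [587. 183.] [69. 15.] yaw from +y deg -2.7
c 182 [577.  -0.] [69. 16.] yaw from +y deg -3.5
yellow 861 [ 0.469 -0.244  0.083]
plane n [ 0.46504528 -0.0547089   0.88359483] tilt 27.920906413521962 c [ 0.45019685 -0.33744441  0.06629203] 1516
uphill az 173.29044362975307
ext x [-0.05045459  0.04873308] y [-0.11829428  0.07054319]
yellow top 774 [[-0.0415, -0.119, 0.0149], [0.0005, -0.0926, 0.0193], [0.0436, -0.0677, 0.0247]]
x [-0.87690044  0.10316041  0.46947156] y [-0.11683639 -0.99315118  0.        ]
```

The top picture shows:
- Blue lids at about (147,232), (228,234) and (323,239), each sitting on a tub with its handle top at z≈98 mm.
- Look-alikes: brown at (250,333) and turquoise at (364,362), both lying on the bench at z≈13 mm.
- Fixture at (480,300), with the yellow lip on its left, which is the world +y side.

I'll confirm the lids in one enlarged crop, then move.

```bash
python3 - <<'E'
import cv2
a=cv2.imread("pics/top0.png")[185:410,90:420]
cv2.imwrite("pics/crop0.png",cv2.resize(a,None,fx=2,fy=2,interpolation=cv2.INTER_CUBIC))
E
python3 -m jog '[33,-14,-6,0,0,-0.103,0, 33,-14,-6,0,0,-0.103,0, 33,-14,-6,0,0,-0.103,0, 33,-14,-6,0,0,-0.103,0, 33,-14,-6,0,0,-0.103,0, 33,-14,-6,0,0,-0.103,0, 33,-14,-6,0,0,-0.103,0, 33,-14,-6,0,0,-0.103,0, 33,-14,-6,0,0,-0.103,0, 33,-14,-6,0,0,-0.103,0]' 40
```

```text
clock: 1.83
tool_pos: [0.4579, 0.3943, 0.1489]
tcp_rot: [1.86, 2.532, 0.0]
force: [-0.2, 1.1, 0.4]
width: 1.002
grasp_force: 0.0
```

View pics/crop0.png

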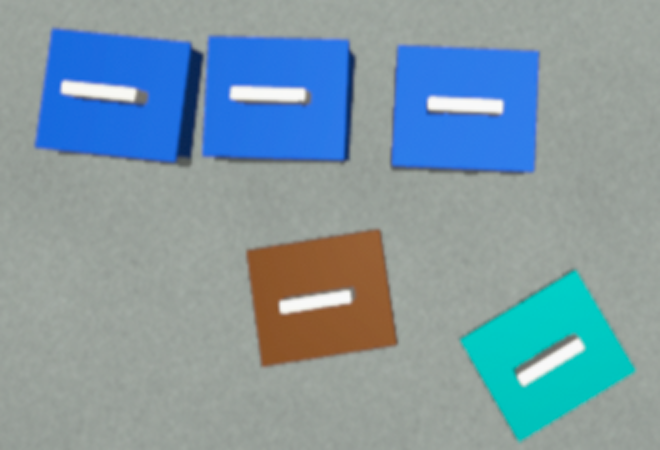

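The crop confirms it: the three blue lids on tubs (95,90), (270,95) and (465,105) are the ones meant. The brown lid at (320,300) and the turquoise one at (550,355) stay put.

```bash
python3 -m jog '[33,-14,-5,0,0,-0.102,0, 33,-14,-5,0,0,-0.102,0, 33,-13,-5,0,0,-0.102,0, 32,-13,-5,0,0,-0.102,0, 0,0,-20,0,0,0,0, 0,0,-20,0,0,0,0, 0,0,-18,0,0,0,100, 0,0,0,0,0,0,255, 0,0,0,0,0,0,255, 0,0,0,0,0,0,255]' 40
```

```text
clock: 2.67
tool_pos: [0.5877, 0.3416, 0.0722]
tcp_rot: [2.328, 2.109, 0.002]
force: [-0.4, 0.5, 0.8]
width: 0.455
grasp_force: 0.0
```

```bash
python3 -m jog '[0,0,0,0,0,0,255, 0,0,0,0,0,0,255, 0,0,0,0,0,0,255, 0,0,0,0,0,0,255, 0,0,10,0,0,0,255, 0,0,20,0,0,0,255, 0,0,30,0,0,0,255, 0,0,30,0,0,0,255, 0,0,30,0,0,0,255, 0,0,0,0,0,0,255]' 40
python3 - <<'E'
from h import *
for n in ("scene","top"):
    p=cam(n); save(p,n+"1.png")
    for t in ("board","transformer","choke","lid_a"):
        for d in robot.silhouettes(p,t)[:3]: print(n,t,round(d["confidence"],2),np.round(d["position"]),np.round(np.nanmedian(cloud(p)[d["region"]],0),3))
E
```

```text
clock: 3.5
tool_pos: [0.589, 0.3421, 0.1985]
tcp_rot: [2.326, 2.107, 0.014]
force: [0.0, 0.8, -0.4]
width: 0.117
grasp_force: 39.1
scene board 0.91 [470. 306.] [0.595 0.338 0.012]
scene lid_a 0.86 [317. 253.] [0.583 0.002 0.064]
scene lid_a 0.64 [395. 220.] [0.397 0.146 0.013]
scene lid_a 0.62 [483. 261.] [0.598 0.338 0.19 ]
top lid_a 0.92 [324. 241.] [ 0.571 -0.001  0.065]
top lid_a 0.71 [132. 230.] [0.579 0.317 0.181]
top lid_a 0.69 [250. 334.] [0.389 0.144 0.013]
```

View pics/scene1.png

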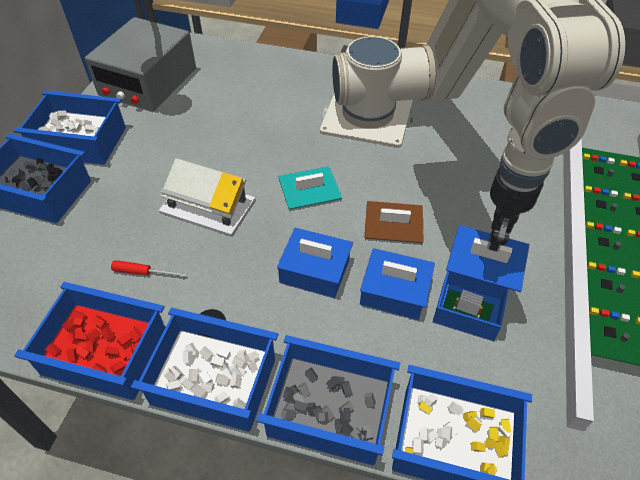

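The lid is lifted and the board with its heatsink shows in this tub at (470,306). The lid goes down on the free bench in front of the tub.

```bash
python3 -m jog '[-34,0,0,0,0,0,255, -34,0,0,0,0,0,255, -34,0,0,0,0,0,255, -34,0,0,0,0,0,255, -34,0,-20,0,0,0,255, 0,0,-40,0,0,0,255, 0,0,-40,0,0,0,255, 0,0,-40,0,0,0,255, 0,0,-20,0,0,0,255, 0,0,-10,0,0,0,255]' && python3 -m jog '[0,0,-5,0,0,0,255, 0,0,-4,0,0,0,255, 0,0,0,0,0,0,255, 0,0,0,0,0,0,100, 0,0,0,0,0,0,0, 0,0,0,0,0,0,0, 0,0,0,0,0,0,0, 0,0,35,0,0,0,0, 0,0,40,0,0,0,0, 0,0,40,0,0,0,0]'
python3 - <<'E'
from h import *
p=cam("top"); save(p,"top2.png"); p2=cam("scene")
for q in (p,p2):
  X=cloud(q)
  m=(abs(X[...,2]-.047)<.006)&(abs(X[...,0]-.588)<.045)&(abs(X[...,1]-.340)<.055)
  pts=X[m][:,:2]; r=cv2.minAreaRect((pts*1000).astype(np.float32)); print(len(pts),r,pts.mean(0))
  m=(abs(X[...,2]-.046)<.006)&(abs(X[...,0]-.419)<.05)&(abs(X[...,1]-.340)<.055)
  print("lid",m.sum(),X[m].mean(0),X[m][:,2].std())
  g=cv2.cvtColor(q["image"],cv2.COLOR_RGB2HSV); m=(g[...,0]>40)&(g[...,0]<85)&(g[...,1]>80)&(abs(X[...,0]-.588)<.05)&(abs(X[...,1]-.340)<.06)
  if m.sum()>5: print("green",m.sum(),X[m].mean(0), cv2.minAreaRect((X[m][:,:2]*1000).astype(np.float32)))
E
```

```text
clock: 4.83
tool_pos: [0.4153, 0.3405, 0.0188]
tcp_rot: [-2.327, -2.108, 0.007]
force: [-13.4, -0.9, 24.6]
width: 0.121
grasp_force: 46.6
clock: 5.67
tool_pos: [0.4168, 0.3408, 0.1279]
tcp_rot: [-2.329, -2.108, 0.004]
force: [1.4, 0.8, -0.4]
width: 0.999
grasp_force: 0.0
159 ((589.0692138671875, 340.3063049316406), (45.83940505981445, 23.90270233154297), 80.56468963623047) [0.58863628 0.33826663]
lid 232 [0.41434085 0.33751007 0.04599514] 0.0016943574496012508
green 743 [0.58917974 0.34217898 0.01045425] ((590.4842529296875, 343.1966247558594), (91.33494567871094, 59.9000129699707), 80.1445083618164)
276 ((570.165283203125, 352.28594970703125), (47.98835754394531, 88.30558776855469), 60.43515396118164) [0.58662046 0.34511121]
lid 166 [0.41799091 0.33945519 0.04499545] 0.0022442331252569294
green 462 [0.58470805 0.33849819 0.0099912 ] ((584.1112670898438, 341.08544921875), (98.68970489501953, 55.89725112915039), 80.09455108642578)
```

```bash
python3 -m jog '[34,0,0,0,0,-0.035,120, 34,0,0,0,0,-0.035,120, 34,0,0,0,0,0,120, 34,0,0,0,0,0,120, 36,0,0,0,0,0,120, 0,0,0,0,0,0,120, 0,0,-20,0,0,0,120, 0,0,-30,0,0,0,120, 0,0,-30,0,0,0,120, 0,0,0,0,0,0,120]' 60; python3 - <<'E'
from h import *
p=cam("scene"); a=p["image"][220:340,410:570]; cv2.imwrite("pics/s3.png",cv2.resize(a[:,:,::-1],None,fx=4,fy=4))
E
```

```text
clock: 6.6
tool_pos: [0.5864, 0.3398, 0.0405]
tcp_rot: [-2.399, -2.024, 0.015]
force: [-0.5, 0.4, -1.3]
width: 0.532
grasp_force: 0.0
```

View pics/s3.png

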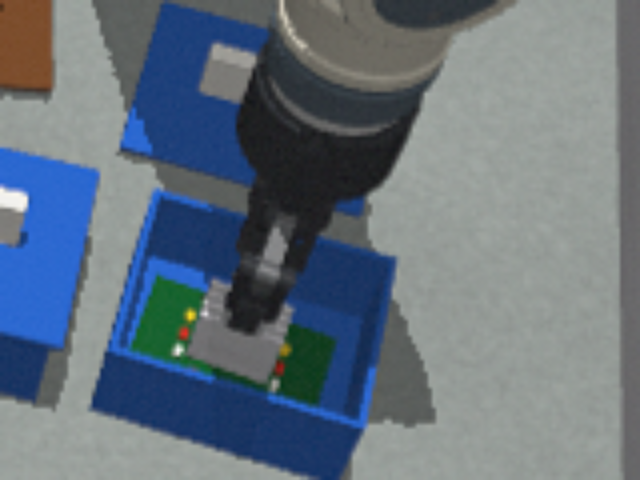

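The fingers sit over the middle of the heatsink (crop 250,310) inside the tub walls. I'll lower and close.

```bash
python3 -m jog '[2,1,-11,0,0,0,120, 0,0,-11,0,0,0,120, 0,0,0,0,0,0,120, 0,0,0,0,0,0,255, 0,0,0,0,0,0,255, 0,0,0,0,0,0,255, 0,0,0,0,0,0,255, 0,0,0,0,0,0,255, 0,0,4,0,0,0,255, 0,0,6,0,0,0,255]' 60
```

```text
clock: 7.48
tool_pos: [0.5908, 0.342, 0.0346]
tcp_rot: [-2.401, -2.026, 0.003]
force: [0.5, -0.0, -3.1]
width: 0.237
grasp_force: 58.8
```

```bash
python3 -m jog '[0,0,30,0,0,0,255, 0,0,40,0,0,0,255, 0,0,40,0,0,0,255, 0,0,40,0,0,0,255, -3,-20,0,0,0,0,255, -6,-37,0,0,0,0,255, -6,-37,0,0,0,0,255, -6,-37,0,0,0,0,255, -6,-37,0,0,0,0,255, -6,-37,0,0,0,0,255]' && python3 -m jog '[-6,-37,0,0,0,0.005,255, -6,-37,0,0,0,0.005,255, -6,-37,0,0,0,0.005,255, -6,-37,0,0,0,0.005,255, -6,-37,0,0,0,0.005,255, -6,-37,0,0,0,0.005,255, -6,-37,0,0,0,0.005,255, -6,-37,0,0,0,0.005,255, -6,-37,0,0,0,0.005,255, -6,-37,0,0,0,0.005,255]'
```

```text
clock: 8.32
tool_pos: [0.5575, 0.1358, 0.1853]
tcp_rot: [-2.4, -2.027, 0.0]
force: [1.1, -0.7, -2.4]
width: 0.236
grasp_force: 59.2
clock: 9.15
tool_pos: [0.4976, -0.2344, 0.1855]
tcp_rot: [2.349, 2.086, 0.0]
force: [1.6, 0.0, -1.9]
width: 0.234
grasp_force: 59.2
```

```bash
python3 -m jog '[-5,-35,0,0,0,0,255, -5,-35,0,0.0116,0.097,0,255, -5,-35,0,0.0116,0.097,0,255, -5,-35,0,0.0116,0.097,0,255, -4,-28,0,0.0116,0.097,0,255, -4,0,-15,0.0116,0.097,0,255, 0,0,-15,0,0,0,255, 0,0,-15,0,0,0,255, 0,0,0,0,0,0,255, 0,0,0,0,0,0,255]'
cat > b.py <<'E'
from h import *
from scipy.spatial.transform import Rotation as Ro
O=np.array([.446,-.369,.0665]); h=np.radians(173.2); r=np.radians(28)
bx=np.array([np.cos(h)*np.cos(r),np.sin(h)*np.cos(r),np.sin(r)]); bz=np.array([-np.cos(h)*np.sin(r),-np.sin(h)*np.sin(r),np.cos(r)]); by=np.cross(bz,bx)
B=np.stack([bx,by,bz],1)
def rep(names=("scene","top")):
    s=robot.get_state(); R=Ro.from_rotvec(s["tcp_rot"]).as_matrix()
    print("tcp in bed mm",((s["tool_pos"]-O)@B*1000).round(1),"tool rows in bed (want x:? y:-1 0 0, z:0 0 -1)\n",(B.T@R).round(3).T)
    for n in names:
        p=cam(n); X=cloud(p); save(p,n+str(int(s["clock"]*10))+".png"); g=cv2.cvtColor(p["image"],cv2.COLOR_RGB2HSV)
        Y=(X-O)@B*1000
        roi=(abs(Y[...,0])<70)&(Y[...,1]>-80)&(Y[...,1]<120)&(Y[...,2]<110)
        m=(g[...,0]>40)&(g[...,0]<85)&(g[...,1]>80)&roi
        y=Y[m]
        if len(y)>20:
            c,res,*_=np.linalg.lstsq(np.c_[y[:,:2],np.ones(len(y))],y[:,2],rcond=None)
            rc=cv2.minAreaRect(y[:,:2].astype(np.float32)); print(n,"green",len(y),"zslopes",c.round(3),"pct",np.percentile(y,[2,50,98],axis=0).round(1).tolist(),np.round(rc[0],1),np.round(rc[1],1),round(rc[2],1))
        m=(g[...,0]>18)&(g[...,0]<36)&(g[...,1]>110)&roi; t=Y[m]; t=t[t[:,2]>15]; print(n,"yellow",len(t),np.percentile(t,[2,50,98],axis=0).round(1).tolist())
E
python3 -c "
from b import *
rep()"; ls pics
```

```text
clock: 9.98
tool_pos: [0.4702, -0.4005, 0.1398]
tcp_rot: [-2.048, -1.818, 0.453]
force: [0.5, -0.6, -1.8]
width: 0.235
grasp_force: 59.6
tcp in bed mm [ 9.9 28.4 77.7] tool rows in bed (want x:? y:-1 0 0, z:0 0 -1)
 [[ 0.    -1.     0.001]
 [-1.    -0.    -0.001]
 [ 0.001 -0.001 -1.   ]]
scene green 532 zslopes [-1.100e-02 -8.000e-03  6.146e+01] pct [[-20.2, -19.3, 56.4], [-1.7, 6.4, 61.4], [42.0, 70.1, 66.3]] [10.9 29.4] [105.2  65.1] 89.5
scene yellow 8 [[20.6, 1.3, 58.0], [23.4, 5.8, 60.8], [26.1, 9.3, 67.1]]
top green 681 zslopes [-5.0000e-03  0.0000e+00  6.2624e+01] pct [[-17.0, -19.0, 60.0], [25.2, -0.9, 62.5], [44.0, 40.7, 65.0]] [13.  13.8] [64.9 67.6] 0.4
top yellow 21 [[6.2, 3.2, 61.9], [22.7, 5.8, 63.5], [27.7, 9.4, 66.5]]
crop0.png
s3.png
scene0.png
scene1.png
scene99.png
top0.png
top1.png
top2.png
top99.png
```

View pics/top99.png

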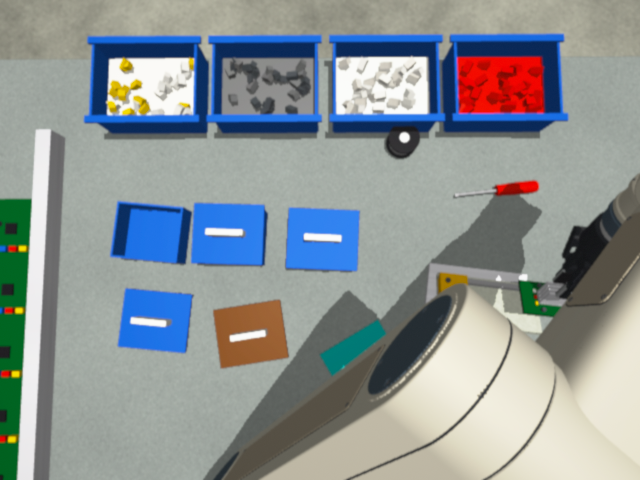

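View pics/scene99.png

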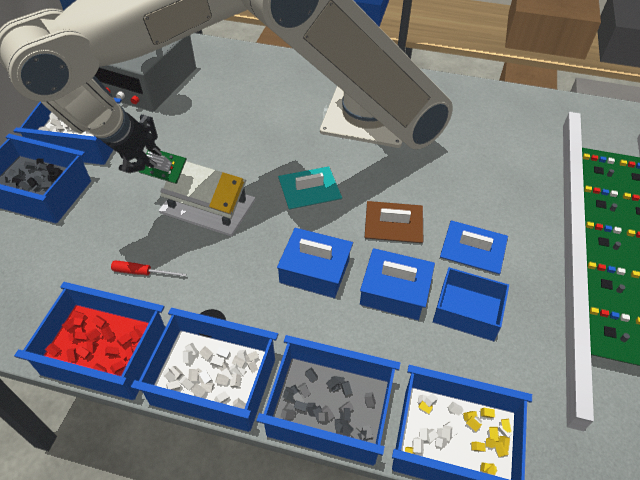

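My sign for the bed origin along y was wrong. The lip front is at bed y −38, so the true origin is 61 mm nearer the lip than I had it. I'll correct this and re-measure the lip edge.

```bash
sed -i 's/O=np.array(.*); h=/O=np.array([.4533,-.3085,.0665]); h=/; s/<120)&(Y/<170)\&(Y/; s/Y\[...,1\]>-80/Y[...,1]>-100/' b.py
python3 - <<'E'
from b import *
rep(("scene",))
p=cam("scene");Y=(cloud(p)-O)@B*1000; g=cv2.cvtColor(p["image"],cv2.COLOR_RGB2HSV)
w=(g[...,1]<60)&(abs(Y[...,2])<3)&(abs(Y[...,0])<60)&(abs(Y[...,1])<120); print("bed",w.sum(),np.percentile(Y[w],[1,50,99],axis=0).round(1).tolist())
l=(abs(Y[...,2]-8)<2.5)&(Y[...,0]<-20)&(Y[...,0]>-60)&(Y[...,1]>-30)&(Y[...,1]<90); print("ledge",l.sum(),np.percentile(Y[l],[2,50,98],axis=0).round(1).tolist() if l.sum() else '')
for c in [(20,1),(10,1)]: print()
E
```

```text
tcp in bed mm [10.6 89.6 79.6] tool rows in bed (want x:? y:-1 0 0, z:0 0 -1)
 [[-0.001 -1.    -0.001]
 [-1.     0.001  0.002]
 [-0.002  0.001 -1.   ]]
scene green 533 zslopes [-2.0000e-03 -3.0000e-03  6.3483e+01] pct [[-19.6, 41.4, 58.8], [-1.0, 67.9, 63.3], [42.2, 132.8, 67.6]] [11.6 90.8] [ 63.5 101.3] 0.3
scene yellow 745 [[-41.9, -89.9, 15.4], [1.1, -63.7, 19.3], [43.2, -37.8, 24.8]]
bed 1274 [[-50.7, -89.7, -2.9], [-3.3, 21.4, -0.1], [48.1, 98.0, 2.9]]
ledge 132 [[-43.2, -27.9, 5.6], [-38.2, 23.1, 7.9], [-32.9, 86.6, 10.3]]
```

```bash
python3 -m jog '[4,20,-1,0,0,0,255, 4,20,-1,0,0,0,255, 5,20,-1,0,0,0,255, 0,0,0,0,0,0,255, -4.7,0.6,-8.8,0,0,0,255, -4.7,0.6,-8.8,0,0,0,255, -4.7,0.6,-8.8,0,0,0,255, -4.7,0.6,-8.8,0,0,0,255, -3.7,0.5,-7.1,0,0,0,255, 0,0,0,0,0,0,255]'
python3 -c "
from b import *
rep(('scene',))
print(robot.get_state()['force'])"
```

```text
clock: 11.02
tool_pos: [0.4601, -0.3378, 0.0945]
tcp_rot: [-2.05, -1.819, 0.453]
force: [0.2, 0.7, -2.2]
width: 0.24
grasp_force: 59.5
tcp in bed mm [ 4.2 28.3 29.5] tool rows in bed (want x:? y:-1 0 0, z:0 0 -1)
 [[-0.    -1.     0.001]
 [-1.     0.    -0.   ]
 [ 0.    -0.001 -1.   ]]
scene green 507 zslopes [-9.2000e-02  1.5000e-02  1.5186e+01] pct [[-26.8, -19.2, 8.0], [-5.9, 5.5, 13.3], [36.0, 66.8, 73.3]] [-1.7 27.8] [77.5 98.9] 0.7
scene yellow 734 [[-41.6, -89.9, 15.3], [0.1, -62.9, 19.2], [42.9, -37.1, 24.6]]
[-0.6972024  -0.81537965 -2.61954973]
```

```bash
python3 -m jog '[-0.9,0.1,-1.8,0,0,0,255, -0.9,0.1,-1.8,0,0,0,255, -0.5,0.1,-0.9,0,0,0,255, -0.5,0.1,-0.9,0,0,0,255, 0,0,0,0,0,0,255, -0.5,0.1,-0.9,0,0,0,255, 0,0,0,0,0,0,255, 0,0,0,0,0,0,255, 0,0,0,0,0,0,255, 0,0,0,0,0,0,255]'
python3 -c "
from b import *
rep(())
print(robot.get_state()['force']@B)"
```

```text
clock: 11.9
tool_pos: [0.4576, -0.3373, 0.0885]
tcp_rot: [-2.05, -1.819, 0.453]
force: [-0.5, -0.3, -3.1]
width: 0.235
grasp_force: 59.5
tcp in bed mm [ 3.5 28.1 23.1] tool rows in bed (want x:? y:-1 0 0, z:0 0 -1)
 [[-0. -1.  0.]
 [-1.  0.  0.]
 [-0. -0. -1.]]
[-1.00646484  0.39202592 -2.9257345 ]
```

Not touching yet; I'll lower in half-millimetre steps.

```bash
python3 -m jog '[-0.25,0,-0.45,0,0,0,255, 0,0,0,0,0,0,255, -0.25,0,-0.45,0,0,0,255, 0,0,0,0,0,0,255, -0.25,0,-0.45,0,0,0,255, 0,0,0,0,0,0,255, -0.25,0,-0.45,0,0,0,255, 0,0,0,0,0,0,255, 0,0,0,0,0,0,255, 0,0,0,0,0,0,255]'
python3 -c "
from b import *
rep(())
print(robot.get_state()['force']@B)"
```

```text
clock: 12.73
tool_pos: [0.4574, -0.3374, 0.0878]
tcp_rot: [-2.052, -1.821, 0.452]
force: [6.3, 1.1, 9.0]
width: 0.23
grasp_force: 62.8
tcp in bed mm [ 3.4 28.2 22.4] tool rows in bed (want x:? y:-1 0 0, z:0 0 -1)
 [[-0.    -1.    -0.001]
 [-1.     0.     0.003]
 [-0.003  0.001 -1.   ]]
[-1.1841399  -1.87765136 10.83255699]
```

```bash
python3 -m jog '[0.4,0,0.75,0,0,0,255, 0.88,-0.1,-0.47,0,0,0,255, 0,0,0,0,0,0,255, 0.88,-0.1,-0.47,0,0,0,255, 0,0,0,0,0,0,255, 0.88,-0.1,-0.47,0,0,0,255, 0,0,0,0,0,0,255, 0.88,-0.1,-0.47,0,0,0,255, 0,0,0,0,0,0,255, 0,0,0,0,0,0,255]'
python3 -c "
from b import *
rep(('scene',))
print(robot.get_state()['force']@B)"
```

```text
clock: 13.57
tool_pos: [0.4601, -0.338, 0.0864]
tcp_rot: [-2.05, -1.819, 0.455]
force: [0.4, 0.0, 8.5]
width: 0.232
grasp_force: 62.2
tcp in bed mm [ 0.3 28.5 22.4] tool rows in bed (want x:? y:-1 0 0, z:0 0 -1)
 [[-0.001 -1.    -0.001]
 [-1.     0.001 -0.   ]
 [ 0.     0.001 -1.   ]]
scene green 497 zslopes [-0.112  0.015  7.649] pct [[-29.9, -19.1, 0.8], [-9.2, 4.9, 6.1], [32.3, 65.6, 68.7]] [-6.  29.8] [ 79.4 101.7] 0.5
scene yellow 739 [[-41.9, -89.4, 15.3], [-0.5, -63.7, 19.4], [42.9, -38.2, 24.8]]
[ 3.2632031  -1.01258424  7.7157228 ]
```

```bash
python3 -m jog '[0.88,-0.1,-0.47,0,0,0,255, 0,0,0,0,0,0,255, 0.2,2,0,0,0,0,255, 0.4,3,0,0,0,0,255, 0.4,3,0,0,0,0,255, 0.4,3,0,0,0,0,255, 0.4,3,0,0,0,0,255, 0.4,3,0,0,0,0,255, 0.4,3,0,0,0,0,255, 0,0,0,0,0,0,255]'
python3 -c "
from b import *
rep(('scene',))
print(robot.get_state()['force']@B, robot.get_state()['torque']@B)"
```

```text
clock: 14.45
tool_pos: [0.4641, -0.3184, 0.0856]
tcp_rot: [-2.051, -1.82, 0.455]
force: [2.1, -3.6, 5.3]
width: 0.235
grasp_force: 61.7
tcp in bed mm [-1.5  8.6 22.5] tool rows in bed (want x:? y:-1 0 0, z:0 0 -1)
 [[-0.001 -1.    -0.002]
 [-1.     0.001  0.001]
 [-0.001  0.002 -1.   ]]
scene green 372 zslopes [-0.089  0.012  8.154] pct [[-30.6, -28.8, 1.3], [-13.6, -7.0, 6.2], [30.9, 43.2, 65.6]] [-6.9 13.3] [77.4 89.6] 0.4
scene yellow 749 [[-41.7, -89.7, 15.4], [0.4, -63.3, 19.3], [43.3, -38.2, 24.2]]
[-0.68773916  1.3520283   6.73880299] [ 0.4650451   0.39716068 -0.08808749]
```

```bash
python3 -m jog '[0.4,3,0,0,0,0,255, 0.4,3,0,0,0,0,255, 0.4,3,0,0,0,0,255, 0.4,3,0,0,0,0,255, 0.3,2.5,0,0,0,0,255, 0.2,1.5,0,0,0,0,255, 0.1,1,0,0,0,0,255, 0,0,0,0,0,0,255, 0,0,0,0,0,0,255, 0,0,0,0,0,0,255]'
python3 -c "
from b import *
rep(('scene',))
print(robot.get_state()['force']@B, robot.get_state()['torque']@B)"
```

```text
clock: 15.33
tool_pos: [0.4662, -0.3018, 0.0856]
tcp_rot: [-2.051, -1.82, 0.455]
force: [1.6, -4.1, 6.1]
width: 0.235
grasp_force: 61.8
tcp in bed mm [-1.6 -8.2 22.5] tool rows in bed (want x:? y:-1 0 0, z:0 0 -1)
 [[-0.001 -1.    -0.001]
 [-1.     0.001  0.001]
 [-0.001  0.001 -1.   ]]
scene green 214 zslopes [-0.166 -0.217  7.497] pct [[-32.8, -28.6, 0.3], [-17.3, -9.1, 6.2], [30.8, 28.9, 91.3]] [-6.2  6.7] [72.3 77.7] 87.2
scene yellow 747 [[-41.7, -89.8, 15.3], [0.8, -64.0, 19.2], [43.2, -37.9, 24.4]]
[0.65835316 4.18196937 6.13710924] [ 0.70788471  0.41542986 -0.13302193]
```

Sliding freely under the lip with about 4 N of drag. I'll go on until it meets the stop.

```bash
python3 -m jog '[0.1,1,0,0,0,0,255, 0,0,0,0,0,0,255, 0.1,1,0,0,0,0,255, 0,0,0,0,0,0,255, 0.1,1,0,0,0,0,255, 0,0,0,0,0,0,255, 0.1,1,0,0,0,0,255, 0,0,0,0,0,0,255, 0,0,0,0,0,0,255, 0,0,0,0,0,0,255]'
python3 -c "
from b import *
rep(())
print(robot.get_state()['force']@B, robot.get_state()['torque']@B)"
```

```text
clock: 16.22
tool_pos: [0.4666, -0.2988, 0.0856]
tcp_rot: [-2.052, -1.82, 0.457]
force: [1.3, -8.6, 5.3]
width: 0.236
grasp_force: 61.7
tcp in bed mm [ -1.7 -11.2  22.6] tool rows in bed (want x:? y:-1 0 0, z:0 0 -1)
 [[-0.002 -1.    -0.003]
 [-1.     0.002  0.001]
 [-0.001  0.003 -1.   ]]
[0.44334019 8.40020767 5.760769  ] [ 1.78099392  0.40168577 -0.01272294]
```

```bash
python3 -m jog '[0.1,1,0,0,0,0,255, 0,0,0,0,0,0,255, 0.1,1,0,0,0,0,255, 0,0,0,0,0,0,255, 0.9,-0.1,-0.5,0,0,0,255, 0,0,0,0,0,0,255, 0.9,-0.1,-0.5,0,0,0,255, 0,0,0,0,0,0,255, 0,0,0,0,0,0,255, 0,0,0,0,0,0,255]'
python3 -c "
from b import *
rep(())
print(robot.get_state()['force']@B, robot.get_state()['torque']@B)"
```

```text
clock: 17.05
tool_pos: [0.4672, -0.2981, 0.0861]
tcp_rot: [-2.052, -1.82, 0.461]
force: [-4.7, -12.5, 14.6]
width: 0.236
grasp_force: 63.1
tcp in bed mm [ -1.9 -11.9  23.2] tool rows in bed (want x:? y:-1 0 0, z:0 0 -1)
 [[-0.003 -1.    -0.006]
 [-1.     0.003 -0.001]
 [ 0.001  0.006 -1.   ]]
[ 9.68225659 12.94211184 11.42699005] [ 2.84405956 -1.70943695 -0.10618385]
```

Both contacts are felt: the end stop (y 13 N, stalled at bed y ≈ −11) and the ledge (x 10 N, stalled). I'll relax, let go and retreat square to the bed.

```bash
python3 -m jog '[-0.9,-0.9,0.5,0,0,0,255, 0,0,0,0,0,0,255, 0,0,0,0,0,0,120, 0,0,0,0,0,0,120, 0,0,0,0,0,0,120, 0,0,0,0,0,0,120, 4.7,-0.6,8.8,0,0,0,120, 9.3,-1.1,17.7,0,0,0,120, 14,-1.7,26.5,0,0,0,120, 14,-1.7,26.5,0,0,0,120]' && python3 -m jog '[0,-35,15,0,0,0,120, 0,-35,15,0,0,0,120, 0,-35,15,0,0,0,120, 0,-35,15,0,0,0,120, 0,-35,15,0,0,0,120, 0,0,20,0,0,0,120, 0,0,20,0,0,0,120, 0,0,0,0,0,0,120, 0,0,0,0,0,0,120, 0,0,0,0,0,0,120]'
python3 - <<'E'
from b import *
rep()
p=cam("scene"); a=p["image"][140:260,130:290]; cv2.imwrite("pics/s5.png",cv2.resize(a[:,:,::-1],None,fx=4,fy=4,interpolation=cv2.INTER_CUBIC))
Y=(cloud(p)-O)@B*1000
m=(abs(Y[...,2]-46)<6)&(abs(Y[...,0])<25)&(abs(Y[...,1]+10)<35); print("sink",m.sum(),np.percentile(Y[m],[2,50,98],axis=0).round(1).tolist())
E
```

```text
clock: 17.88
tool_pos: [0.5096, -0.3005, 0.1647]
tcp_rot: [-2.048, -1.818, 0.454]
force: [0.5, 0.7, 0.4]
width: 0.527
grasp_force: 0.0
clock: 18.72
tool_pos: [0.4711, -0.4559, 0.2307]
tcp_rot: [-2.095, -1.883, 0.451]
force: [-0.2, 0.4, -0.2]
width: 0.529
grasp_force: 0.0
tcp in bed mm [ 46.1 144.2 161.4] tool rows in bed (want x:? y:-1 0 0, z:0 0 -1)
 [[-0.    -0.999 -0.044]
 [-0.998 -0.002  0.063]
 [-0.063  0.044 -0.997]]
scene green 335 zslopes [-0.007 -0.013  6.188] pct [[-30.4, -28.6, 0.2], [-14.8, 10.1, 6.1], [30.9, 40.3, 11.6]] [0.5 6.8] [74.6 63.7] 89.3
scene yellow 741 [[-42.1, -89.6, 15.4], [0.2, -63.5, 19.1], [43.3, -38.4, 24.0]]
top green 24 zslopes [0.144 0.    9.839] pct [[-32.0, -29.5, 2.7], [-26.8, -26.3, 6.2], [-18.2, 40.0, 7.9]] [-29.1   4.3] [15.1 70.8] 7.7
top yellow 939 [[-40.3, -88.4, 16.3], [-4.4, -66.4, 19.2], [40.9, -37.7, 22.1]]
sink 133 [[-13.3, -31.4, 40.7], [-3.3, -10.9, 45.4], [10.9, 11.5, 49.3]]
```

View pics/s5.png

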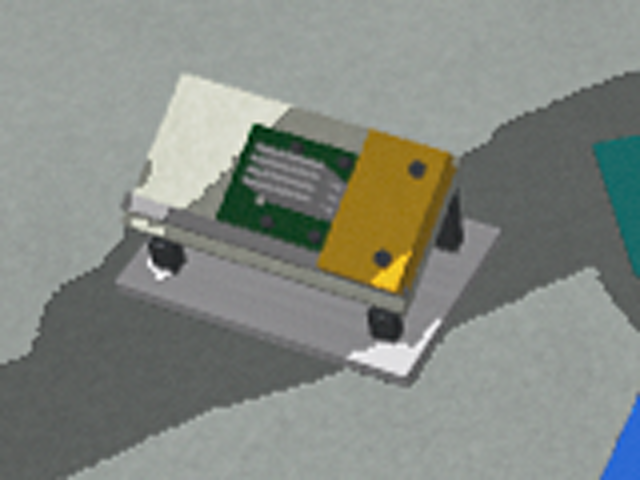

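The board lies flat under the lip: heatsink centred at bed y ≈ −10, tail at y ≈ +40, long side on the ledge. The gripper is clear, so I'll hand in.

```bash
python3 -c "
from bench import robot
print(robot.sign_off())"
```

```text
the job is handed in; nothing more can be done
None
```

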